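# Swing the indexed funnel arm over the beaker

## Robot

A 7-joint arm with a two-finger parallel gripper is mounted at the origin on the work surface. World frame = base frame: x ahead of the robot, y to its left, z up, the work surface at z = 0. Lengths are in m, angles in rad, forces in N, time in s.
With the tool pointing down it reaches from about 0.4 to 0.85 m from the base axis. Payload 10.4 kg.
Tool frame: the origin (TCP) lies at the very end of the fingers, on their centre line; the grasp point (between the pads) lies 19 mm behind it; z points along the fingers, y is the line along which they close (so a half turn about z gives the same grasp; the last joint's range is limited). The gripper opens to 85 mm and grips with 20 to 120 N. Pads are 22 mm wide; open, the fingers measure 114 mm over their backs; the gripper's body (76 mm by 85 mm) begins 54 mm behind the grasp point. The pads swing forward as they close: fully open they stand 13 mm farther back than shut.
Start: joints at [-0.023, 0.332, -0.065, 1.46, 0.022, 1.35, -0.088], TCP at [0.625, 0, 0.231] pointing down, gripper open.
Joint ranges: [-2.6, 2.6], [-0.5, 2.12], [-1.47, 1.34], [0.16, 2.42], [-1.27, 4.41], [0.06, 2.06], [-2.6, 2.6]. Speed limits (rad/s): [2.22, 2.22, 2.79, 2.79, 3.14, 3.14, 3.14].

## Interface

Orientations are given as a unit quaternion [x, y, z, w].
In Python, from workcell import * gives the robot as it stands.
- The arm moves only by the tool step_arm, never from a script. Its argument "commands" is one flat list of numbers, 7 for each row, row after row: the finger opening in mm, from 0 to 85.4, then the shift along the world's x, y, z as a fraction of full scale, then the turn, a rotation vector about the world's x, y, z as a fraction of full scale. A call has exactly 10 rows; each row is the pose to reach, as a shift and turn from the pose commanded when the call began, turning the shorter way round; what a row does not reach only later rows make up. Full scale, the value 1, is 0.6 m for a shift and pi rad for a turn. A row lasts 1/8 s, in which the tool goes at most 62.5 mm and 10.7 degrees, less where a joint would pass 70% of its speed; a pose out of reach is approached as far as the arm can. A call with a number of a shift or a turn outside -1 to 1 is refused whole. A call with a gripper value outside its range is refused whole. The fingers move at their own pace and stop on an object; "squeeze" is the grip in N (left out, the last holds). Time passes only in rows, so rows that repeat a pose let the fingers close, or fill a call up. It gives the time, the measured TCP pose, the force, the opening and the grip force at its end, in the units of the state.
- get_obs(): the state, without advancing time (a new reading comes with each control period).
- camera(name): name is "scene" or "side" or "wrist"; returns the picture (400x640x3 uint8, red, green, blue); there is no depth.
- camera_params(name): a dict with "mtx" (3x3 intrinsics, pixels), "extrinsics" (4x4, takes a point from world to camera coordinates); the wrist camera has in their place "tool_from_camera" (4x4, takes a point from camera to tool coordinates, whose origin is the TCP and whose axes are the flange's). Camera axes: x right, y down, z forward; pixel columns grow to the right and rows downward; lengths in m; the calibration is good to about 2 mm. A picture is of the moment at which its call begins: read the wrist's pose just before it. camera_params takes no time and is no camera call.
- hand_in(): hands the job in; it is judged then, once.
The state is a dict: "clock": time; "joint_pos": joint angles; "joint_velocities": joint speeds; "tau": joint torques, N m; "position": TCP position; "ee_rot": TCP orientation; "ft_force": force on the tool from outside, world axes, zero at the start; "torque": the same for the moment, N m; "grip_width": opening from 0.0 (shut) to 1.0 (fully open); "grasp_force": force on a finger pad.
Only numpy, scipy, OpenCV 4.12 (cv2) and the standard library are available. Lean on these libraries where they do the work, as an engineer would, in place of code of your own. Each camera call takes 0.05 s, during which the arm holds its last target. There are 200 camera calls.

## Task

The empty beaker stands to one side of the funnel on the swivel stand. Pull the index ring up until its pin is clear of the notch, swing the arm towards the beaker, and let the ring spring down into the next notch on that side, so that the arm is locked with the funnel over the beaker. Feel gently for the notch, never forcing the pin against the plate or a notch wall, and leave the glassware where it stands.

Things in the scene. Friction and masses are not known exactly. Their poses are not given: they have to be found in the camera images.
- stand: fixed swivel stand: grey foot (radius 78, 16 high), post, level round index plate (radius 73), its flat rim top 130 above the bench. Origin on the swivel axis at bench level, z up, x towards where the arm points in the home notch (start). Notches are 11 mm gaps in the raised rim, opposite the arm, 58 mm from the axis
- swing (a joint): angle of the arm about the stand's axis, rad: about 0 in the home notch, positive anticlockwise from above, stops at +-1.2; turns easily (0.06 N m). The next notches lie 44 to 60 degrees from home, one each side, in hand-clamped stop blocks: their exact angle is not measured and is not exactly that of the beaker. The rim from home to each is smooth and flat
- ring (a joint): lift of the index ring, m: 0 pin fully home in a notch (8 mm deep), about 0.008 pin resting on the rim, over 0.009 clear, 0.014 top stop. A spring pulls it down with 6 N at 0, 9.5 N at the top. Turns with the arm. Let go over the rim, it rests with the pin on the rim and drops in by itself when the arm is swung on to a notch
- ring_mid (a point): centre of the round knurled index ring, a metal collar 44 mm wide and 26 high on the swivel axis (at rest 162 to 188 above the bench); rises with the ring. A 12 mm wide tongue at its foot reaches 66 mm from the axis opposite the arm and carries the pin. Free space at its two sides square to the arm, down to the rim
- pin: upright 8 mm flat-ended index pin under the ring's tongue, 58 mm from the axis opposite the arm, about 1.5 mm play each side in a notch. Its origin is on the swivel axis, at bench level when the ring is down; turns with the arm, rises with the ring. More than 35 N against rim or notch wall spoils it
- bar_mid (a point): point on the centre line of the swing arm, 105 mm from the swivel axis. The arm is a straight bar 14 mm wide and 14 high (139 to 153 above the bench), bare from 75 to 140 mm from the axis. x of this point runs outwards along the arm, y to the left across it, z up. It can be pushed sideways here
- spout (a point): lower end of the stem of the glass funnel at the arm's end, 170 mm from the swivel axis, 112 mm above the bench; the funnel's rim is 60 mm wide and 172 mm above the bench
- beaker: the empty open glass beaker, 90 mm outer diameter, 95 mm high, 250 g, loose; origin under its centre. About 170 mm from the swivel axis and about 52 degrees to one side of home. Leave it where it stands
- jar: low closed amber jar with a black cap, 68 mm diameter, 85 high, on the other side of the arm; leave it
- reagent: amber reagent bottle, 60 mm diameter, 125 high, beside the stand; leave it
- wash: white plastic bottle with a yellow cap, 60 mm diameter, 120 high, beside the stand; leave it

How it is judged:
On the way, in this order (a step that is already met when the one before it is completed fails the run):
1. the index ring is pulled up clear of the home notch (value of joint ring above 0.0085 m), for 0.1 s.
2. the pin has dropped fully into the next notch with the funnel over the beaker (value of joint ring below 0.0025 m and horizontal distance between spout and beaker below 0.035 m), for 0.2 s.
At the end, for the whole second after the job is handed in: The index ring is fully down (within 2.5 mm of home) with its pin in the notch on the beaker's side, the funnel's spout is over the beaker's mouth (within 35 mm of its centre line), the arm is still and the beaker stands upright at rest (all of step 2 and velocity of joint swing between -0.05 and 0.05 rad/s and angle between beaker's own z axis and vertical below 0.1 rad and linear speed of beaker below 0.02 m/s); the robot touches nothing.
It fails at once if the index pin is forced against the plate or a notch wall (more than 35 N) (contact force between pin and anything else above 35 N).
It fails at once if the beaker is moved by more than 15 mm (distance of beaker from where it was at the start of the episode above 0.015 m).
It fails at once if a bystander (jar or bottle) is moved by more than 20 mm (distance of any of jar, reagent, wash from where it was at the start of the episode above 0.02 m).
It also fails if it takes over 54 s, if anything falls off the work surface, if the arm or the gripper's body presses on something with over 40 N, if the wrist force passes 120 N, or if a joint passes its speed limit or range.

## Working session

There is one attempt and no reset: what is moved stays moved. The work goes in short steps, Python scripts to look and compute and a tool call to move; the robot and the scene stay as the last step left them, time stands still between calls to the robot, and variables do not carry over. Pictures are saved under pics/ and viewed, at most 10 in all, crops included, and the job is handed in when it is done.

Besides the shell and the picture viewer there is one more tool, called after "Emit:" in YAML: its name, and indented under it one key for each argument. step_arm: Moves the arm, as the interface text tells. Its arguments: {"type":"object","properties":{"commands":{"type":"array","items":{"type":"number"}},"squeeze":{"type":"number"}},"required":["commands"]}

```bash
mkdir -p pics
python3 - <<'E'
from workcell import *
import cv2,numpy as np
o=get_obs();print({k:np.round(v,3).tolist() for k,v in o.items()})
for n in("scene","side"):
    cv2.imwrite(f"pics/{n}0.png",camera(n)[:,:,::-1]);p=camera_params(n);print(n,np.round(p["mtx"],1).tolist(),np.round(p["extrinsics"],3).tolist())
cv2.imwrite("pics/wrist0.png",camera("wrist")[:,:,::-1]);print(camera_params("wrist"))
E
```

```text
{'clock': 0.0, 'joint_pos': [-0.023, 0.333, -0.065, 1.461, 0.022, 1.35, -0.088], 'joint_velocities': [-0.001, -0.0, -0.0, 0.0, 0.001, -0.0, 0.0], 'tau': [0.0, -62.545, 0.05, -39.161, 0.016, 0.01, -0.0], 'position': [0.625, -0.0, 0.231], 'ee_rot': [0.707, 0.707, -0.001, -0.0], 'ft_force': [0.382, 0.042, 0.154], 'torque': [0.005, -0.046, 0.039], 'grasp_force': 0.0, 'grip_width': 1.002}
scene [[390.2, 0.0, 314.1], [0.0, 390.2, 194.6], [0.0, 0.0, 1.0]] [[-0.793, 0.609, 0.005, 0.413], [0.5, 0.657, -0.564, -0.248], [-0.347, -0.445, -0.826, 1.412], [0.0, 0.0, 0.0, 1.0]]
side [[451.3, 0.0, 325.2], [0.0, 451.3, 202.4], [0.0, 0.0, 1.0]] [[-0.842, -0.539, 0.011, 0.515], [-0.38, 0.579, -0.721, 0.257], [0.383, -0.611, -0.693, 1.171], [0.0, 0.0, 0.0, 1.0]]
{'mtx': array([[290.48988988,   0.        , 318.06276941],
       [  0.        , 290.48988988, 206.87159479],
       [  0.        ,   0.        ,   1.        ]]), 'tool_from_camera': array([[-1.32776341e-04, -9.57292587e-01, -2.89120884e-01,
         7.35896878e-02],
       [ 9.99999946e-01, -4.00805113e-05, -3.26533166e-04,
        -8.24410868e-04],
       [ 3.00999666e-04, -2.89120911e-01,  9.57292540e-01,
        -1.43010147e-01],
       [ 0.00000000e+00,  0.00000000e+00,  0.00000000e+00,
         1.00000000e+00]])}
```

View pics/scene0.png

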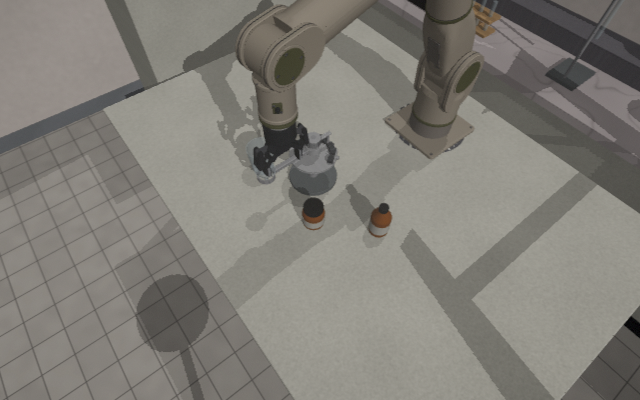

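View pics/side0.png

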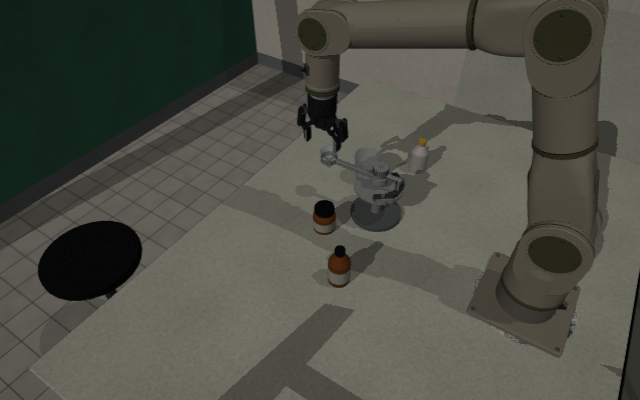

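The stand foot sits at about (376,212) in side and (312,178) in scene. The funnel is at (329,158) and the jar at (324,218) in side. The beaker appears behind the arm at about (368,160). I'll enlarge these areas.

Run:
```python
import cv2,numpy as np
s=cv2.imread("pics/side0.png")[120:240,290:450];w=cv2.imread("pics/wrist0.png")
cv2.imwrite("pics/side0c.png",cv2.resize(s,None,fx=5,fy=5,interpolation=cv2.INTER_CUBIC))
```

```text
(no output)
```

View pics/side0c.png

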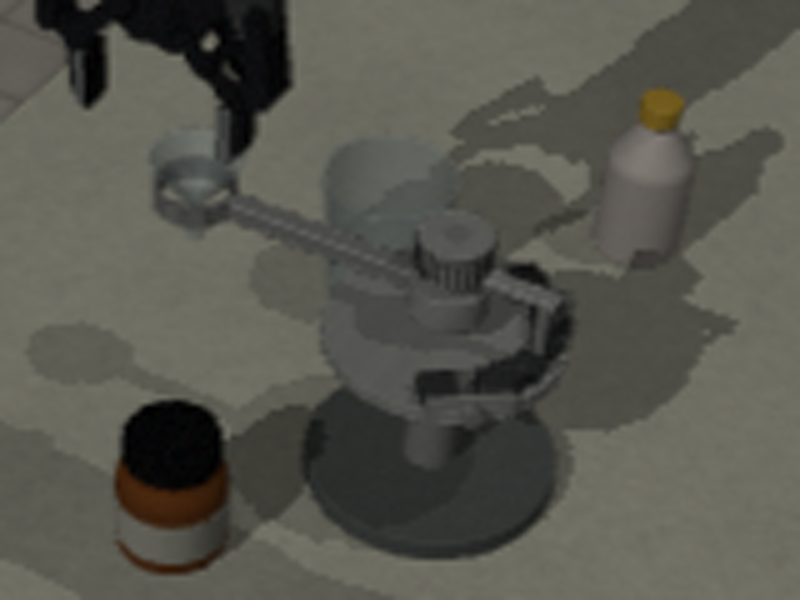

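View pics/wrist0.png

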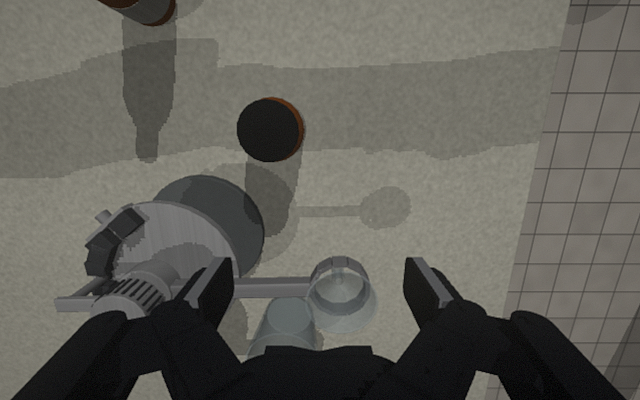

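Side view: ring top centre is at about (381.6,166), funnel rim at (328.8,150.4), beaker mouth at (368,152), foot at (376,213). Wrist view (up = +y): funnel rim is at (339,281), the beaker is below the arm (−y, negative swing) and a notch block is at about (115,240).

```bash
cat > h.py <<'E'
from workcell import *
import cv2,numpy as np
from scipy.spatial.transform import Rotation as R
def cam(n,o=None):
    p=camera_params(n)
    if n!="wrist": return p["mtx"],p["extrinsics"]
    T=np.eye(4);T[:3,:3]=R.from_quat(o["ee_rot"]).as_matrix();T[:3,3]=o["position"]
    return p["mtx"],np.linalg.inv(T@p["tool_from_camera"])
def ray(n,uv,o=None):
    K,E=cam(n,o);d=E[:3,:3].T@np.linalg.solve(K,[uv[0],uv[1],1]);c=-E[:3,:3].T@E[:3,3];return c,d
def atz(n,uv,z,o=None):
    c,d=ray(n,uv,o);return c+d*(z-c[2])/d[2]
def tri(*rays):
    A=0;b=0
    for c,d in rays:
        d=d/np.linalg.norm(d);P=np.eye(3)-np.outer(d,d);A=A+P;b=b+P@c
    return np.linalg.solve(A,b)
E
python3 - <<'E'
from h import *
o=get_obs()
print("ring",atz("side",(381.6,166),.188))
print("foot",atz("side",(376,213),.016))
print("fun",atz("side",(328.8,150.4),.172),atz("wrist",(339,281),.172,o),tri(ray("side",(328.8,150.4)),ray("wrist",(339,281),o)))
print("beak",atz("side",(368,152),.095),"jar",atz("wrist",(270,129),.085,o))
print("armL",atz("wrist",(240,288),.153,o),atz("wrist",(308,288),.153,o))
E
```

```text
ring [ 0.47358577 -0.07500412  0.188     ]
foot [ 0.46685122 -0.06125687  0.016     ]
fun [ 0.64680043 -0.07194014  0.172     ] [ 0.64023518 -0.04821404  0.172     ] [ 0.63496109 -0.04192993  0.19234149]
beak [ 0.58900284 -0.22102803  0.095     ] jar [0.57749982 0.06450886 0.085     ]
armL [ 0.55604668 -0.06661514  0.153     ] [ 0.61502672 -0.06657277  0.153     ]
```

Emit:
step_arm:
  commands: [85,-0.09,-0.03,0.05,0,0,0.06,85,-0.15,-0.06,0.05,0,0,0.12,85,-0.2,-0.09,0.05,0,0,0.18,85,-0.25,-0.11,0.05,0,0,0.24,85,-0.275,-0.11,0.05,0,0,0.3,85,-0.275,-0.11,0.05,0,0,0.36,85,-0.275,-0.11,0.05,0,0,0.42,85,-0.275,-0.11,0.05,0,0,0.47,85,-0.275,-0.11,0.05,0,0,0.5,85,-0.275,-0.11,0.05,0,0,0.5]

```text
clock: 1.4
position: [0.4599, -0.066, 0.2612]
ee_rot: [0.0, 1.0, 0.0, -0.0]
ft_force: [-0.4, 0.4, 0.2]
grip_width: 0.996
grasp_force: 0.0
```

Run:
```python
from h import *
o=get_obs();print({k:np.round(o[k],4).tolist() for k in("clock","position","ee_rot","joint_pos","ft_force")})
cv2.imwrite("pics/wrist1.png",camera("wrist")[:,:,::-1])
a=camera("scene")[100:250,220:370,::-1];b=camera("side")[120:240,290:450,::-1]
cv2.imwrite("pics/both1.png",np.hstack([cv2.resize(a,(400,400)),cv2.resize(b,(400,400))]))
```

```text
{'clock': 1.4, 'position': [0.4599, -0.066, 0.2612], 'ee_rot': [0.0003, 1.0, 0.0, -0.0002], 'joint_pos': [0.1243, -0.0334, -0.0781, 1.8145, -0.0027, 1.3608, 1.617], 'ft_force': [-0.3943, 0.4427, 0.1561]}
```

View pics/wrist1.png

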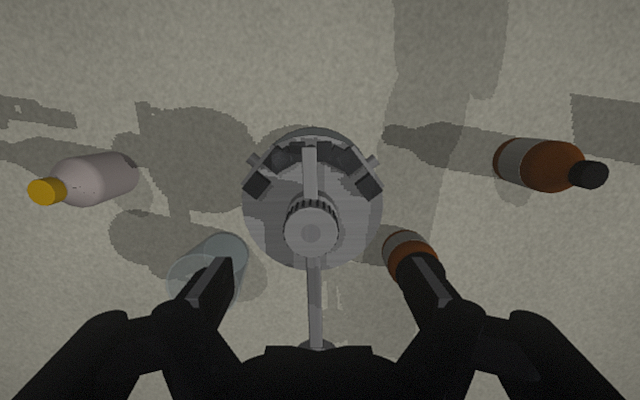

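Ring top centre is at (311,232), and the arm runs nearly straight down (+x). The beaker is at left (−y), so the pin must travel to the right-hand stop block near (369,182).

Run:
```python
from h import *
o=get_obs();c=cv2.imread("pics/wrist1.png")[115:280,230:395]
cv2.imwrite("pics/w1c.png",cv2.convertScaleAbs(cv2.resize(c,(594,594),interpolation=cv2.INTER_CUBIC),alpha=1.6))
print(atz("wrist",(311,232),.188,o),atz("wrist",(319,342),.153,o),atz("wrist",(315,262),.153,o))
```

```text
[ 0.47168832 -0.07172157  0.188     ] [ 0.60959925 -0.06539822  0.153     ] [ 0.51646353 -0.06911703  0.153     ]
```

View pics/w1c.png

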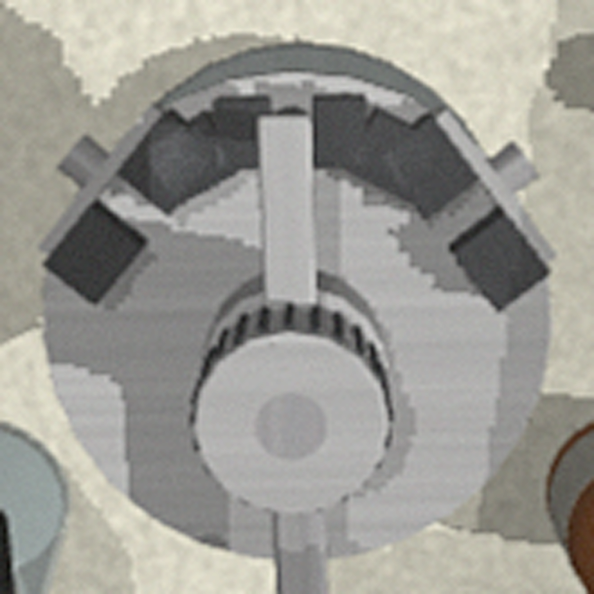

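Run:
```python
from h import *
o=get_obs()
f=lambda x,y:(230+x/3.6,115+y/3.6)
ax=atz("wrist",f(291,425),.188,o)[:2]
home=np.arctan2(*( (atz("wrist",(319,342),.153,o)-atz("wrist",(315,262),.153,o))[1::-1]))
t=atz("wrist",f(285,117),.170,o)[:2]-ax
print("ax",ax,"home",np.degrees(home),"tongue",np.degrees(np.arctan2(*-t[::-1])),np.linalg.norm(t))
for q in [(464,213),(134,207)]:
  v=atz("wrist",f(*q),.130,o)[:2]-ax
  print(np.degrees(np.arctan2(*-v[::-1])),np.linalg.norm(v))
```

```text
ax [ 0.47259291 -0.0718631 ] home 2.286543123051181 tongue 0.9948145639201441 0.06565551708873835
-50.54440713886737 0.058016381583203075
47.74807867821936 0.05749442800024866
```

Emit:
step_arm:
  commands: [85,0.022,-0.01,-0.04,0,0,0,85,0.022,-0.01,-0.08,0,0,0,85,0.022,-0.01,-0.12,0,0,0,85,0.022,-0.01,-0.15,0,0,0,85,0.022,-0.01,-0.175,0,0,0,60,0.022,-0.01,-0.175,0,0,0,38,0.022,-0.01,-0.175,0,0,0,38,0.022,-0.01,-0.175,0,0,0,38,0.022,-0.01,-0.175,0,0,0,38,0.022,-0.01,-0.175,0,0,0]
  squeeze: 40

```text
clock: 2.8
position: [0.4738, -0.0721, 0.1574]
ee_rot: [0.0, 1.0, -0.0, 0.001]
ft_force: [-1.8, -0.7, 7.3]
grip_width: 0.504
grasp_force: 40.3
```

Run:
```python
from h import *
o=get_obs();print({k:np.round(o[k],4).tolist() for k in("clock","position","ee_rot","ft_force","torque","grip_width","grasp_force")})
cv2.imwrite("pics/wrist2.png",camera("wrist")[:,:,::-1])
```

```text
{'clock': 2.8, 'position': [0.4738, -0.0721, 0.1574], 'ee_rot': [0.0001, 1.0, -0.0001, 0.0008], 'ft_force': [-1.7736, -0.7327, 7.2587], 'torque': [-0.1409, 0.3113, -0.0161], 'grip_width': 0.5036, 'grasp_force': 40.3315}
```

View pics/wrist2.png

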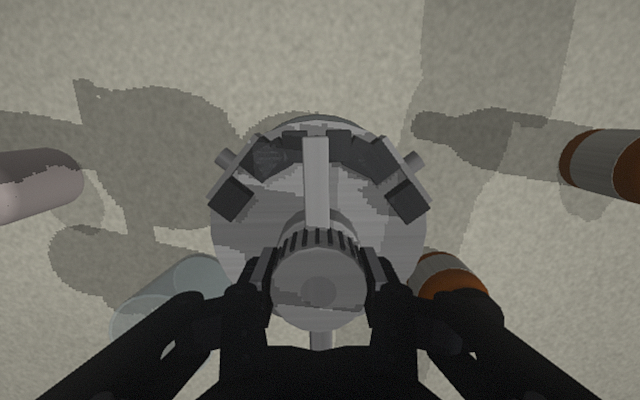

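The fingers hold the ring squarely at about 43 mm opening, with the tongue pointing up the image. Next is the lift of about 11 mm.

Emit:
step_arm:
  commands: [38,0,0,0.006,0,0,0,38,0,0,0.012,0,0,0,38,0,0,0.018,0,0,0,38,0,0,0.024,0,0,0,38,0,0,0.024,0,0,0,38,0,0,0.024,0,0,0,38,0,0,0.024,0,0,0,38,0,0,0.024,0,0,0,38,0,0,0.024,0,0,0,38,0,0,0.024,0,0,0]

```text
clock: 4.1
position: [0.4736, -0.0721, 0.1701]
ee_rot: [0.0, 1.0, -0.0, 0.0]
ft_force: [7.4, -1.5, -10.8]
grip_width: 0.504
grasp_force: 42.0
```

Emit:
step_arm:
  commands: [38,0,0,0,0,0,-0.02,38,0,0,0,0,0,-0.05,38,0,0,0,0,0,-0.08,38,0,0,0,0,0,-0.11,38,0,0,0,0,0,-0.14,38,0,0,0,0,0,-0.17,38,0,0,0,0,0,-0.2,38,0,0,0,0,0,-0.22,38,0,0,0,0,0,-0.239,38,0,0,0,0,0,-0.239]

```text
clock: 5.35
position: [0.4734, -0.0724, 0.1701]
ee_rot: [0.367, 0.93, -0.0, 0.0]
ft_force: [7.4, -2.2, -10.3]
grip_width: 0.5
grasp_force: 42.1
```

Run:
```python
from h import *
o=get_obs();print({k:np.round(o[k],4).tolist() for k in("clock","position","ee_rot","ft_force","torque","grip_width","grasp_force")})
w=camera("wrist")[:,:,::-1];cv2.imwrite("pics/wrist3.png",cv2.convertScaleAbs(cv2.resize(w[90:350,190:450],(600,600),interpolation=cv2.INTER_CUBIC),alpha=1.5))
```

```text
{'clock': 5.35, 'position': [0.4734, -0.0724, 0.1701], 'ee_rot': [0.3672, 0.9301, -0.0001, 0.0002], 'ft_force': [7.4222, -2.1581, -10.2851], 'torque': [-0.5383, -1.3063, -0.0083], 'grip_width': 0.4996, 'grasp_force': 42.0511}
```

View pics/wrist3.png

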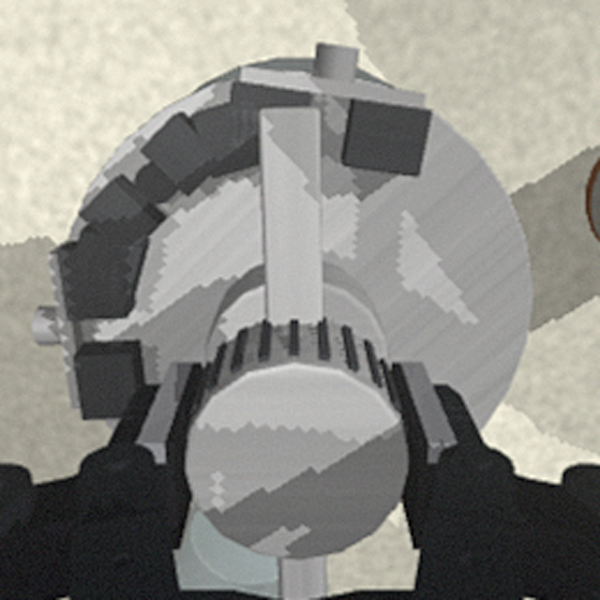

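The tongue is aligned with the tool at crop (291,110). The target notch gap is just ahead of it, at about (325,120). I'll lower the pin gently onto the rim.

Emit:
step_arm:
  commands: [38,0,0,0,0,0,0,38,0,0,-0.002,0,0,0,38,0,0,-0.004,0,0,0,38,0,0,-0.006,0,0,0,38,0,0,-0.008,0,0,0,38,0,0,-0.009,0,0,0,38,0,0,-0.0095,0,0,0,38,0,0,-0.01,0,0,0,38,0,0,-0.01,0,0,0,38,0,0,-0.01,0,0,0]
  squeeze: 25

```text
clock: 6.65
position: [0.4736, -0.0724, 0.1653]
ee_rot: [0.367, 0.93, -0.0, 0.001]
ft_force: [1.6, -4.0, 3.7]
grip_width: 0.499
grasp_force: 43.3
```

Emit:
step_arm:
  commands: [38,0,0,0,0,0,-0.003,38,0,0,0,0,0,-0.006,38,0,0,0,0,0,-0.009,38,0,0,0,0,0,-0.012,38,0,0,0,0,0,-0.015,38,0,0,0,0,0,-0.017,38,0,0,0,0,0,-0.019,38,0,0,0,0,0,-0.021,38,0,0,0,0,0,-0.023,38,0,0,0,0,0,-0.023]

```text
clock: 7.9
position: [0.4735, -0.0724, 0.1651]
ee_rot: [0.4, 0.917, -0.0, 0.001]
ft_force: [1.6, -5.4, 3.0]
grip_width: 0.5
grasp_force: 43.3
```

```bash
python3 -c "
from h import *
o=get_obs();print({k:np.round(o[k],4).tolist() for k in('position','ft_force','torque','grasp_force')},R.from_quat(o['ee_rot']).as_euler('zyx',degrees=True))"
```

```text
{'position': [0.4735, -0.0724, 0.1651], 'ft_force': [1.6283, -5.3664, 3.0042], 'torque': [-1.1299, -0.4678, 0.2469], 'grasp_force': 43.2964} [-1.32843659e+02  4.88775064e-02  1.79965600e+02]
```

Emit:
step_arm:
  commands: [38,0,0,0,0,0,-0.002,38,0,0,0,0,0,-0.004,38,0,0,0,0,0,-0.006,38,0,0,0,0,0,-0.008,38,0,0,0,0,0,-0.01,38,0,0,0,0,0,-0.012,38,0,0,0,0,0,-0.014,38,0,0,0,0,0,-0.016,38,0,0,0,0,0,-0.016,38,0,0,0,0,0,-0.016]

```text
clock: 9.15
position: [0.4734, -0.0724, 0.1646]
ee_rot: [0.423, 0.906, -0.0, 0.0]
ft_force: [5.4, -4.8, -2.6]
grip_width: 0.502
grasp_force: 42.8
```

Emit:
step_arm:
  commands: [38,0,0,-0.001,0,0,0,38,0,0,-0.002,0,0,0,38,0,0,-0.003,0,0,0,38,0,0,-0.003,0,0,0,38,0,0,-0.003,0,0,0,38,0,0,-0.003,0,0,0,38,0,0,-0.003,0,0,0,38,0,0,-0.003,0,0,0,38,0,0,-0.003,0,0,0,38,0,0,-0.003,0,0,0]

```text
clock: 10.4
position: [0.4735, -0.0722, 0.1624]
ee_rot: [0.423, 0.906, 0.0, 0.0]
ft_force: [6.4, -4.5, -6.8]
grip_width: 0.502
grasp_force: 42.5
```

```bash
python3 -c "
from h import *
o=get_obs();print({k:np.round(o[k],4).tolist() for k in('position','ft_force','torque','grasp_force')},R.from_quat(o['ee_rot']).as_euler('zyx',degrees=True))"
```

```text
{'position': [0.4735, -0.0722, 0.1624], 'ft_force': [6.4112, -4.5427, -6.8308], 'torque': [-1.012, -1.4506, -0.6126], 'grasp_force': 42.4526} [-1.29896798e+02  2.74809963e-02 -1.79993683e+02]
```

The pin went in freely: z fell well below rim level and the spring load is back on the tool. I'll release.

Emit:
step_arm:
  commands: [38,0,0,-0.002,0,0,0,38,0,0,-0.004,0,0,0,38,0,0,-0.005,0,0,0,60,0,0,-0.005,0,0,0,75,0,0,-0.005,0,0,0,85,0,0,-0.005,0,0,0,85,0,0,-0.005,0,0,0,85,0,0,-0.005,0,0,0,85,0,0,-0.005,0,0,0,85,0,0,-0.005,0,0,0]

```text
clock: 11.65
position: [0.4732, -0.072, 0.1599]
ee_rot: [0.423, 0.906, 0.0, -0.0]
ft_force: [-0.4, -0.6, 0.9]
grip_width: 1.002
grasp_force: 0.0
```

Emit:
step_arm:
  commands: [85,0,0,0.02,0,0,0,85,0,0,0.05,0,0,0,85,0,0,0.08,0,0,0,85,0,0,0.12,0,0,0,85,0,0,0.16,0,0,0,85,0,0,0.18,0,0,0,85,0,0,0.18,0,0,0,85,0,0,0.18,0,0,0,85,0,0,0.18,0,0,0,85,0,0,0.18,0,0,0]

```text
clock: 12.9
position: [0.473, -0.0719, 0.2674]
ee_rot: [0.423, 0.906, -0.0, -0.0]
ft_force: [-0.4, -0.0, -0.5]
grip_width: 0.995
grasp_force: 0.0
```

Run:
```python
from h import *
o=get_obs();print({k:np.round(o[k],4).tolist() for k in("clock","position","ft_force","grip_width","grasp_force")})
b=camera("side")[120:240,290:450,::-1];w=camera("wrist")[110:320,200:480,::-1]
f=lambda a:cv2.convertScaleAbs(cv2.resize(a,(400,300),interpolation=cv2.INTER_CUBIC),alpha=1.5)
cv2.imwrite("pics/end.png",np.hstack([f(b),f(w)]))
```

```text
{'clock': 12.9, 'position': [0.473, -0.0719, 0.2674], 'ft_force': [-0.3685, -0.0103, -0.4614], 'grip_width': 0.9949, 'grasp_force': 0.0}
```

View pics/end.png

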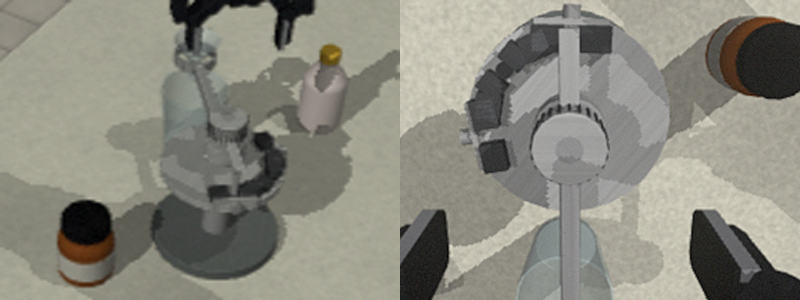

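The tongue sits in the notch block and the funnel is over the beaker. The ring top in the side view is at about (381,167), the same as the initial (381.6,166), so it is fully down.

```bash
python3 -c "
from workcell import *
print(hand_in())"
```

```text
the job is handed in; nothing more can be done
None
```

The index ring is down in the notch on the beaker's side, with the funnel over the beaker and the robot clear; the job is handed in at about 13 s, but no verdict came back.

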